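# Remove the wrongly packed vial from the sample case

## Task

Open the lid of the grey sample case right back past upright and check the three vials against the coloured layout tabs just behind their wells: a blue tab is for a blue-capped vial, an orange tab for an orange vial. Take out the one vial that does not match its tab and stand it upright inside the yellow reject tray. Leave the two correct vials in their wells and the lid open.

Things in the scene. Friction and masses are not known exactly. Their poses are not given: they have to be found in the camera images.
- case: grey sample case, fixed to the worktop, 150 (x) x 260 (y) x 70 mm without its lid, walls and floor 4 mm; origin at the centre of its underside, x away from the robot to the hinge side, y along its length. Black foam inside, its top 24 mm above the worktop, has three square wells of 34 mm, 80 mm apart along y, centred 25 mm in front of the case's middle (x = -25 mm; y = -80, 0, 80 mm); the vials stand on the case floor in the wells
- lid (a joint): angle of the case's lid: 0 shut, 1.9 rad fully open, leaning back past upright; it starts shut or a little ajar. Hinge along the case's y at its back top edge (x = +75 mm, z = 70 mm in the case's frame). The lid, 150 x 260 x 8 mm, has no latch and a stiff hinge: it stays where it is left; under 3 N at the pull moves it
- lid_pull (a point): grip point on the black pull, a flat tongue 22 mm wide (along the case's y) and 10 mm thick that sticks out 46 mm forward from the middle of the lid's front edge; this point is in the middle of its thickness, 28 mm out from the lid's edge, 178 mm from the hinge axis and 4 mm above it in the lid's frame (74 mm above the worktop when shut); it turns with the lid. Pinched across its 22 mm width from above it can be led round the hinge, turning between the fingers
- tab_a: layout tab, flat blue plate, 34 (x) x 56 (y) x 2 mm, on the foam just behind one well (on its hinge side); it shows the kind of vial that this well is for (a blue-capped vial). Which well it marks varies. Origin: middle of its underside, 24 mm above the worktop; axes as the case's. The centre of its well lies 43 mm from it along its own -x (toward the robot), and the foot of the vial there is 20 mm below the origin
- tab_b: layout tab, flat orange plate, 34 (x) x 56 (y) x 2 mm, on the foam just behind one well (on its hinge side); it shows the kind of vial that this well is for (an orange vial with red cap). Which well it marks varies. Origin: middle of its underside, 24 mm above the worktop; axes as the case's. The centre of its well lies 43 mm from it along its own -x (toward the robot), and the foot of the vial there is 20 mm below the origin
- tab_c: layout tab, flat orange plate, 34 (x) x 56 (y) x 2 mm, on the foam just behind one well (on its hinge side); it shows the kind of vial that this well is for (an orange vial with red cap). Which well it marks varies. Origin: middle of its underside, 24 mm above the worktop; axes as the case's. The centre of its well lies 43 mm from it along its own -x (toward the robot), and the foot of the vial there is 20 mm below the origin
- vial_1_centre (a point): sample vial, round, 26 mm across and 58 mm tall, screw cap 22 mm across on its top 12 mm; white body with a blue cap. Stands upright in one of the case's wells. Point: its centre, 29 mm above its foot; z up along the vial. Grip it near the cap, about 48 mm above its foot (the foam comes up to 20 mm above its foot)
- vial_2_centre (a point): sample vial, round, 26 mm across and 58 mm tall, screw cap 22 mm across on its top 12 mm; orange body with a red cap. Stands upright in one of the case's wells. Point: its centre, 29 mm above its foot; z up along the vial. Grip it near the cap, about 48 mm above its foot (the foam comes up to 20 mm above its foot)
- vial_3_centre (a point): sample vial, round, 26 mm across and 58 mm tall, screw cap 22 mm across on its top 12 mm; white body with a blue cap. Stands upright in one of the case's wells. Point: its centre, 29 mm above its foot; z up along the vial. Grip it near the cap, about 48 mm above its foot (the foam comes up to 20 mm above its foot)
- tray: yellow open reject tray, fixed to the worktop, 130 x 130 x 30 mm high, walls and floor 4 mm, empty; origin at the centre of its underside

How it is judged (in metres and radians):
On the way, in this order (a step that is already met when the one before it is completed fails the run):
1. the lid is open (value of joint lid above 1.5 rad), for 0.2 s.
2. the wrong vial has been lifted out of the case (z of vial_3_centre in the frame of case above 0.075 m), for 0.1 s.
At the end, for the whole second after the job is handed in: The lid stands open by more than 1.5 rad; the blue-capped vial from the well with an orange tab stands upright (within 10 degrees), at rest and released on the floor of the yellow tray; the other two vials are within 15 mm of where they were, upright (within 11 degrees) in their wells (value of joint lid above 1.5 rad and x of vial_3_centre in the frame of tray between -0.05 and 0.05 m and y of vial_3_centre in the frame of tray between -0.05 and 0.05 m and z of vial_3_centre in the frame of tray between 0.02 and 0.045 m and angle between vial_3_centre's own z axis and vertical below 0.17 rad and linear speed of vial_3 below 0.02 m/s and distance of each of vial_1_centre, vial_2_centre from where it was at the start of the episode below 0.015 m and angle between each of vial_1_centre, vial_2_centre's own z axis and vertical below 0.2 rad); the robot touches nothing.
It fails at once if a correctly packed vial is taken from its well (distance of any of vial_1_centre, vial_2_centre from where it was at the start of the episode above 0.03 m).
It also fails if it takes over 51 s, if anything falls off the work surface, if the arm or the gripper's body presses on something with over 40 N, if the wrist force passes 120 N, or if a joint passes its speed limit or range.

## Robot

A 6-joint arm with a two-finger parallel gripper is mounted at the origin on a cart in front of the work surface, level with it; the furniture and walls round the work are solid. World frame = base frame: x ahead of the robot, y to its left, z up, the work surface at z = 0. Lengths are in m, angles in degrees, forces in N, time in s.
With the tool pointing down it reaches from about 0.25 to 0.85 m from the base axis. Payload 12.5 kg.
Tool frame: the origin (TCP) lies on the centre line of the jaws, within the pads' length; the fingertips stand 11 mm ahead of it and the grasp point (between the pads) lies 8 mm behind it; z points along the fingers, x is the direction in which the jaws open and shut, and the axes are right-handed (so a half turn about z gives the same grasp; the last joint's range is limited). The gripper opens to 93 mm and grips with 3 to 60 N. Pads are 15 mm wide; open, the fingers measure 128 mm over their backs; the gripper's body (75 mm by 188 mm) begins 65 mm behind the grasp point.
Start: joints at [-70.68, 20.094, 94.641, -0, 65.266, -4.847], TCP at [0.225, -0.502, 0.23] pointing down, gripper open.
Joint ranges: [-157.81, 157.81], [-45, 120.19], [0.68, 151.7], [-89.99, 269.99], [4.06, 180], [-164.3, 164.3]. Speed limits (degrees/s): [127.2, 127.2, 159.86, 180, 180, 180].

## Interface

Orientations are given as [roll, pitch, yaw] about the fixed x, y, z axes, in that order (R = Rz(yaw) Ry(pitch) Rx(roll)).
In Python, from workcell import * gives the robot as it stands.
- The arm moves only by the tool step_arm, never from a script. Its argument "motion" is one flat list of numbers, 7 for each row, row after row: the turn, a rotation vector about the tool's x, y, z in rad, then the shift along the tool's x, y, z in mm, then the opening in per cent of the stroke, from 0 (shut) to 100 (fully open). In form: [rx, ry, rz, x, y, z, jaw, rx, ry, rz, x, y, z, jaw, ...]. A call has 1 to 8 rows; each row shifts and turns the commanded pose from where the row before left it, along the tool's axes as they then stand; what a row does not reach is not made up. A row lasts 1/10 s, in which the tool goes at most 50 mm and 8.59 degrees, less where a joint would pass 70% of its speed; a pose out of reach is approached as far as the arm can. A call is refused whole if a number of a shift passes 50 or a number of a turn 0.15, either way. A call with a gripper value outside its range is refused whole. The fingers move at their own pace and stop on an object; "force" is the grip in N (left out, the last holds). Time passes only in rows, so rows that do not move let the fingers close. It gives the time, the measured TCP pose, the force and the opening at its end, in the units of the state.
- read_state(): the state, without advancing time (a new reading comes with each control period).
- camera(name): name is "scene" or "top"; returns a dict with "image" (420x560x3 uint8, blue, green, red), "z_map" (420x560 float32, m along the optical axis (not along the pixel's ray), 0 where there is no reading), "K" (3x3 intrinsics, pixels), "k1" (the pictures are not rectified: a ray, as slopes to the right and down, at radius r is drawn at 1 + k1 r^2 times it, then the intrinsics apply), "xyz" and "rotation" of the camera in the world. Camera axes: x right, y down, z forward; pixel columns grow to the right and rows downward; lengths in m; the calibration is good to about 2 mm. A picture is of the moment at which its call begins.
- job_done(): hands the job in, once; it reports no verdict.
The state is a dict: "t": time; "joint_positions": joint angles; "qvel": joint speeds; "tau": joint torques, N m; "ee_pos": TCP position; "orientation": TCP orientation; "contact_force": force on the tool from outside, world axes, zero at the start; "torque": the same for the moment, N m; "gripper_width": opening from 0.0 (shut) to 1.0 (fully open).
Only numpy, scipy, OpenCV 4.12 (cv2) and the standard library are available. Lean on these libraries where they do the work, as an engineer would, in place of code of your own. Each camera call takes 0.05 s, during which the arm holds its last target. There are 200 camera calls.

## Working session

There is one attempt and no reset: what is moved stays moved. The work goes in short steps, Python scripts to look and compute and a tool call to move; the robot and the scene stay as the last step left them, time stands still between calls to the robot, and variables do not carry over. Pictures are saved under pics/ and viewed, about 8 in all and at most 12, crops included, and the job is handed in when it is done.

Besides the shell and the picture viewer there is one more tool, called after "Request:" as a command line: name --argument value ..., lists and objects as JSON in quotes. step_arm: Moves the arm, as the interface text tells. Its arguments: {"type":"object","properties":{"motion":{"type":"array"},"force":{"type":"number"}},"required":["motion"]}

```bash
mkdir -p pics; cat > h.py <<'E'
from workcell import *
import numpy as np, cv2
def snap(n,f):
    c=camera(n); cv2.imwrite('pics/'+f,c['image']); np.savez('pics/'+f[:-4],**{k:np.array(v) for k,v in c.items()}); return c
def load(f): return np.load('pics/'+f+'.npz')
def ray(c,u,v):
    K=c['K']; d=np.array([float(c['k1']),0,0,0])
    return np.append(cv2.undistortPoints(np.array([[[u,v]]],float),K,d)[0,0],1)
def R(c):
    return np.array(c['rotation'])
def pz(c,u,v,z):  # intersect with plane z
    r=R(c)@ray(c,u,v); o=np.array(c['xyz']); return o+r*(z-o[2])/r[2]
def pd(c,u,v):
    zz=c['z_map'][int(v)-1:int(v)+2,int(u)-1:int(u)+2]; return np.array(c['xyz'])+R(c)@ray(c,u,v)*np.median(zz)
E
python3 - <<'E'
from h import *
a=snap('top','t0.png'); b=snap('scene','s0.png')
for c in (a,b): print(c['K'],c['k1'],c['xyz'],c['rotation'])
print(read_state())
E
```

```text
[[393.88417911   0.         275.39824153]
 [  0.         393.88417911 213.31995761]
 [  0.           0.           1.        ]] -0.04239952064930302 [ 0.42876713 -0.01165719  1.00362435] [-172.80556229   -0.92620711  -88.73927361]
[[501.61693494   0.         275.46879325]
 [  0.         501.61693494 214.72216648]
 [  0.           0.           1.        ]] 0.031963211586492006 [-0.02599646  0.71560087  0.67252809] [-123.04246085    0.53159701 -141.73650198]
{'t': 0.1, 'joint_positions': array([-7.06811397e+01,  2.01198832e+01,  9.46711317e+01,  1.12646459e-03,
        6.52647518e+01, -4.84641010e+00]), 'qvel': array([-0.00928889, -0.07906594,  0.00881808,  0.01319142, -0.0571833 ,
       -0.06857878]), 'tau': array([ 1.41133951e-03, -4.98027992e+01, -2.85704935e+01,  7.00805685e-02,
        2.38581497e-02, -3.29439217e-05]), 'ee_pos': array([ 0.22509645, -0.50152485,  0.2291826 ]), 'orientation': array([-1.79994270e+02,  5.54809425e-02, -6.58351987e+01]), 'contact_force': array([ 1.02279946, -0.48235672,  0.35169104]), 'torque': array([-0.05161151, -0.03201044, -0.01074345]), 'gripper_width': 1.0048800880675135}
```

View pics/t0.png

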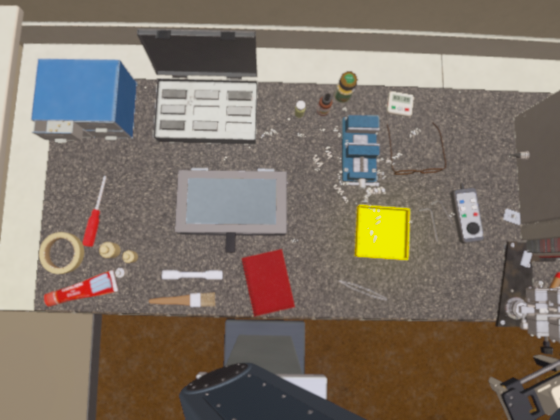

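View pics/s0.png

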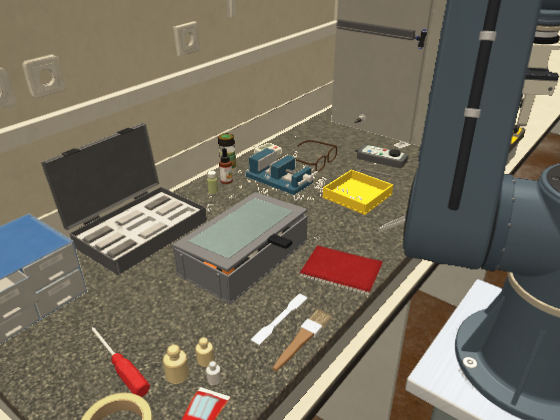

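The top view shows the case at about (177–287, 170–235) with its pull at (231, 242), and the tray at (383, 232). In the scene view the lid looks slightly ajar. I'll measure these next.

```bash
cat >> h.py <<'E'
from scipy.spatial.transform import Rotation as Ro
def R(c): return Ro.from_euler('xyz',np.array(c['rotation']),degrees=True).as_matrix()
E
python3 - <<'E'
from h import *
c=load('t0')
im=c['image']
for n,u,v in [('lid back L',182,176),('lid back R',282,176),('lid front L',182,230),('lid front R',282,230),('mid',231,202),('pull',231,240),('pull2',231,247),('table',320,200),('tray floor',383,232)]: print(n,pd(c,u,v).round(4))
hsv=cv2.cvtColor(im,cv2.COLOR_BGR2HSV)
m=cv2.inRange(hsv,(25,150,120),(35,255,255)); m[:, :340]=0;m[:,430:]=0
k,l,s,ce=cv2.connectedComponentsWithStats(m); i=1+s[1:,4].argmax(); print(s[i],ce[i])
ys,xs=np.where(l==i); print('tray rect',cv2.minAreaRect(np.c_[xs,ys].astype(np.float32)))
a=cv2.resize(im[160:260,165:300],None,fx=5.9,fy=5.9,interpolation=cv2.INTER_CUBIC)
cv2.imwrite('pics/t0c.png',a)
E
```

```text
lid back L [0.63   0.2009 0.081 ]
lid back R [ 0.636  -0.0378  0.0802]
lid front L [0.5003 0.1925 0.0886]
lid front R [ 0.5059 -0.0402  0.0876]
mid [0.5695 0.0813 0.0846]
pull [0.4796 0.0775 0.0904]
pull2 [0.4634 0.0768 0.0919]
table [ 5.932e-01 -1.396e-01  5.000e-04]
tray floor [ 0.5136 -0.3016  0.0047]
[ 354  204   56   56 2762] [382.4051412  232.29580014]
tray rect ((382.1753845214844, 231.81787109375), (54.17670822143555, 53.65349197387695), 2.726310968399048)
```

View pics/t0c.png

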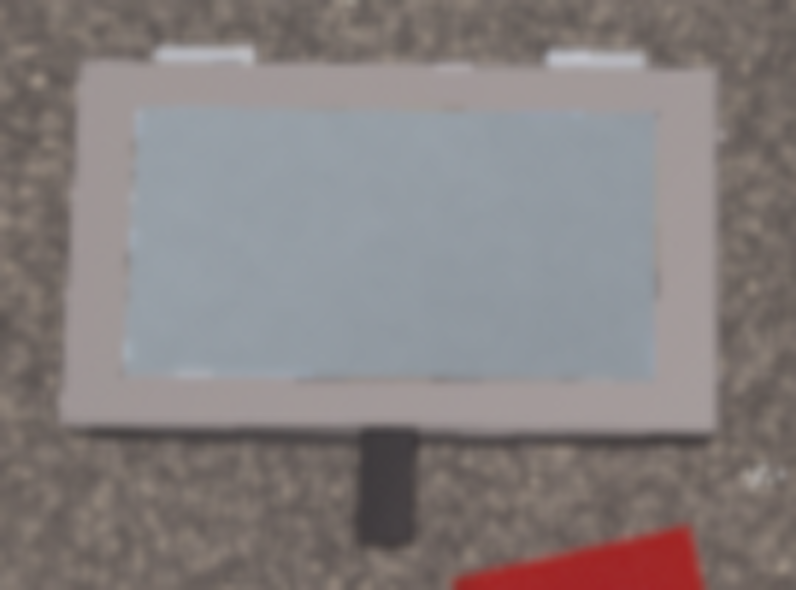

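The crop shows the lid corners at (82,62), (716,70), (62,425), (714,432), with the pull tip at (388,545) and its base at (388,430).

```bash
python3 - <<'E'
from h import *
c=load('t0')
g=lambda u,v:(u/5.9+165-.4,v/5.9+160-.4)
for n,u,v,z in [('BL',82,62,.079),('BR',716,70,.079),('FL',62,425,.088),('FR',714,432,.088),('pull tip',388,545,.09),('base',388,430,.087)]: print(n,pz(c,*g(u,v),z).round(4))
# lid plane
P=np.array([pd(c,u,v) for u in range(184,280,4) for v in range(176,229,3)])
A=np.c_[P[:,:2],np.ones(len(P))]; s=np.linalg.lstsq(A,P[:,2],rcond=None)[0]; print(s, np.abs(A@s-P[:,2]).max())
for u,v in [(355.5,206),(408,206.5),(358,204.7),(410,206),(355.8,259),(409,260)]: print(pz(c,u,v,.03).round(4))
P=[pz(c,u,v,.03) for u,v in cv2.boxPoints(((382.2,231.8),(54.5,54),2.7))];print(np.array(P).round(3),np.mean(P,0))
E
```

```text
BL [0.6446 0.2105 0.079 ]
BR [ 0.6477 -0.0471  0.079 ]
FL [0.4961 0.2084 0.088 ]
FR [ 0.4994 -0.0487  0.088 ]
pull tip [0.452 0.078 0.09 ]
base [0.4973 0.0799 0.087 ]
[-0.0609688  -0.00065918  0.11939957] 0.002723864002632609
[ 0.5754 -0.2253  0.03  ]
[ 0.5774 -0.3589  0.03  ]
[ 0.5788 -0.2317  0.03  ]
[ 0.5788 -0.364   0.03  ]
[ 0.4431 -0.2257  0.03  ]
[ 0.4432 -0.3588  0.03  ]
[[ 0.447 -0.221  0.03 ]
 [ 0.582 -0.227  0.03 ]
 [ 0.579 -0.366  0.03 ]
 [ 0.443 -0.357  0.03 ]] [ 0.51248326 -0.29256489  0.03      ]
```

Request:
step_arm --motion '[0, 0, 0.137, 0, 0, 0, 100, 0, 0, 0.137, 0, 0, 0, 100, 0, 0, 0.137, 0, 0, 0, 100, 0, 0, 0, -36, -15.7, 0, 100, 0, 0, 0, -36, -15.7, 0, 100, 0, 0, 0, -36, -15.7, 0, 100, 0, 0, 0, -36, -15.7, 0, 100, 0, 0, 0, -36, -15.7, 0, 100]' --force 12

```text
t: 0.9
ee_pos: [0.302, -0.3193, 0.2295]
orientation: [180.0, 0.0, -89.4]
contact_force: [0.7, 0.1, 0.5]
gripper_width: 1.001
```

Request:
step_arm --motion '[0, 0, 0, -36, -15.7, 0, 100, 0, 0, 0, -36, -15.7, 0, 100, 0, 0, 0, -36, -15.7, 0, 100, 0, 0, 0, -36, -15.7, 0, 100, 0, 0, 0, -36, -15.7, 0, 100, 0, 0, 0, -36, -15.7, 0, 100, 0, 0, 0, -36, -15.7, 0, 100, 0, 0, 0, -36, -15.7, 0, 100]'

```text
t: 1.7
ee_pos: [0.4244, -0.0299, 0.2296]
orientation: [180.0, -0.0, -89.4]
contact_force: [0.7, -0.7, -0.6]
gripper_width: 1.0
```

Request:
step_arm --motion '[0, 0, 0, -27.3, -11.2, 15, 60, 0, 0, 0, -27.3, -11.2, 15, 60, 0, 0, 0, -27.3, -11.2, 15, 60, 0, 0, 0, -27.3, -11.2, 15, 60, 0, 0, 0, 0, 0, 20, 60, 0, 0, 0, 0, 0, 0, 60]'

```text
t: 2.3
ee_pos: [0.4664, 0.0785, 0.1475]
orientation: [179.7, -0.0, -89.3]
contact_force: [-0.3, -1.2, 0.2]
gripper_width: 0.605
```

```bash
python3 - <<'E'
from h import *
c=snap('scene','s1.png'); cv2.imwrite('pics/s1c.png',cv2.resize(c['image'][120:320,150:400],None,fx=3,fy=3,interpolation=cv2.INTER_CUBIC)); print(read_state()['ee_pos'])
E
```

```text
[0.46706295 0.07813287 0.14887727]
```

View pics/s1c.png

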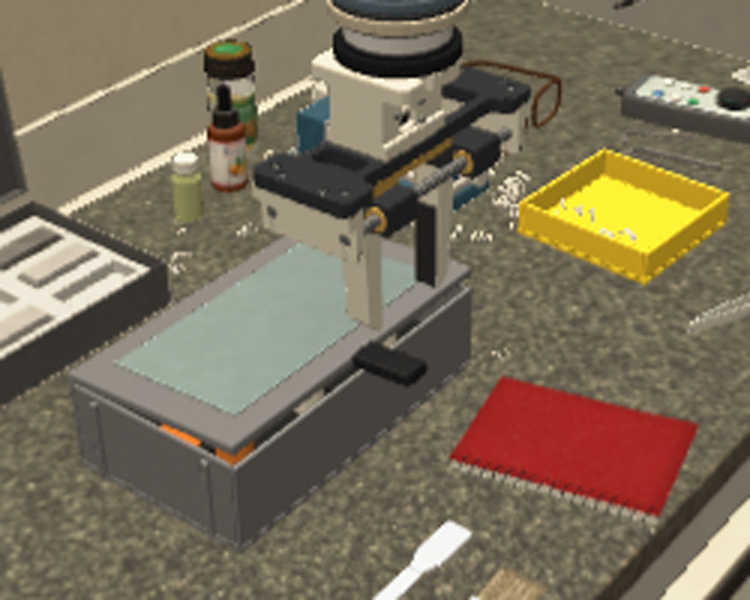

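The gripper sits above the pull with the jaws across it, and the tray is clear. I'll descend and pinch.

Request:
step_arm --motion '[0, 0, 0, -1, -2, 24, 60, 0, 0, 0, 0, 0, 24, 60, 0, 0, 0, 0, 0, 22, 60, 0, 0, 0, 0, 0, 0, 0, 0, 0, 0, 0, 0, 0, 0, 0, 0, 0, 0, 0, 0, 0, 0, 0, 0, 0, 0, 0, 0]'

```text
t: 3.05
ee_pos: [0.4705, 0.079, 0.0809]
orientation: [-179.9, 0.0, -89.4]
contact_force: [-0.7, -0.5, 0.0]
gripper_width: 0.306
```

```bash
python3 - <<'E'
import numpy as np
hx,p=.6465,[]
th=np.r_[.061,np.arange(.15,1.76,.1)]
x=hx-.178*np.cos(th)+.004*np.sin(th); z=.07+.178*np.sin(th)+.004*np.cos(th)-.008
print(np.c_[th,x*1e3,z*1e3].round(2)); print((np.c_[-np.diff(x),-np.diff(z)]*1e3).round(1))
E
```

```text
[[6.0000e-02 4.6907e+02 7.6840e+01]
 [1.5000e-01 4.7110e+02 9.2560e+01]
 [2.5000e-01 4.7502e+02 1.0991e+02]
 [3.5000e-01 4.8066e+02 1.2679e+02]
 [4.5000e-01 4.8796e+02 1.4303e+02]
 [5.5000e-01 4.9684e+02 1.5845e+02]
 [6.5000e-01 5.0722e+02 1.7291e+02]
 [7.5000e-01 5.1899e+02 1.8626e+02]
 [8.5000e-01 5.3203e+02 1.9837e+02]
 [9.5000e-01 5.4621e+02 2.0911e+02]
 [1.0500e+00 5.6140e+02 2.1839e+02]
 [1.1500e+00 5.7744e+02 2.2611e+02]
 [1.2500e+00 5.9417e+02 2.3218e+02]
 [1.3500e+00 6.1142e+02 2.3655e+02]
 [1.4500e+00 6.2902e+02 2.3918e+02]
 [1.5500e+00 6.4680e+02 2.4004e+02]
 [1.6500e+00 6.6457e+02 2.3913e+02]
 [1.7500e+00 6.8216e+02 2.3644e+02]]
[[ -2.  -15.7]
 [ -3.9 -17.4]
 [ -5.6 -16.9]
 [ -7.3 -16.2]
 [ -8.9 -15.4]
 [-10.4 -14.5]
 [-11.8 -13.4]
 [-13.  -12.1]
 [-14.2 -10.7]
 [-15.2  -9.3]
 [-16.   -7.7]
 [-16.7  -6.1]
 [-17.3  -4.4]
 [-17.6  -2.6]
 [-17.8  -0.9]
 [-17.8   0.9]
 [-17.6   2.7]]
```

Request:
step_arm --motion '[0, 0, 0, 0, 0, 0, 0, 0, 0, 0, 0, 0, 0, 0, 0, 0, 0, 0, 0, 0, 0, 0, 0, 0, 0, 0, 0, 0]'

```text
t: 3.45
ee_pos: [0.4702, 0.0791, 0.0798]
orientation: [-179.9, 0.0, -89.4]
contact_force: [2.3, 0.5, 1.3]
gripper_width: 0.234
```

Request:
step_arm --motion '[0, 0, 0, 0, -2, -15.7, 0, 0, 0, 0, 0, -3.9, -17.4, 0, 0, 0, 0, 0, -5.6, -16.9, 0, 0, 0, 0, 0, -7.3, -16.2, 0]'

```text
t: 3.85
ee_pos: [0.4881, 0.0793, 0.1461]
orientation: [179.9, 0.0, -89.4]
contact_force: [2.1, 1.2, -3.3]
gripper_width: 0.235
```

Request:
step_arm --motion '[0, 0, 0, 0, -8.9, -15.4, 0, 0, 0, 0, 0, -10.4, -14.5, 0, 0, 0, 0, 0, -11.8, -13.4, 0, 0, 0, 0, 0, -13, -12.1, 0, 0, 0, 0, 0, -14.2, -10.7, 0, 0, 0, 0, 0, -15.2, -9.3, 0]'

```text
t: 4.45
ee_pos: [0.5617, 0.0803, 0.2212]
orientation: [179.9, 0.0, -89.4]
contact_force: [0.2, 1.6, -3.9]
gripper_width: 0.234
```

Request:
step_arm --motion '[0, 0, 0, 0, -16, -7.7, 0, 0, 0, 0, 0, -16.7, -6.1, 0, 0, 0, 0, 0, -17.3, -4.4, 0, 0, 0, 0, 0, -17.6, -2.6, 0, 0, 0, 0, 0, -17.8, -0.9, 0, 0, 0, 0, 0, -17.8, 0.9, 0, 0, 0, 0, 0, -14, 2.0, 0, 0, 0, 0, 0, 0, 0, 0]'

```text
t: 5.25
ee_pos: [0.6805, 0.0818, 0.2399]
orientation: [-180.0, 0.0, -89.4]
contact_force: [1.2, 2.1, 3.7]
gripper_width: 0.232
```

Request:
step_arm --motion '[0, 0, 0, 0, 0, 0, 60, 0, 0, 0, 0, 0, 0, 60, 0, 0, 0, 0, 0, 0, 60, 0, 0, 0, 0, 0, 0, 60, 0, 0, 0, 0, 0, -30, 60, 0, 0, 0, 0, 0, -30, 60, 0, 0, 0, 0, 20, -10, 60]'

```text
t: 5.95
ee_pos: [0.6606, 0.081, 0.3128]
orientation: [-179.8, 0.0, -89.4]
contact_force: [0.8, 0.1, -0.6]
gripper_width: 0.598
```

Request:
step_arm --motion '[0, 0, 0, 30, 30, 0, 60, 0, 0, 0, 30, 30, 0, 60, 0, 0, 0, 30, 30, 0, 60, 0, 0, 0, 30, 30, 0, 60, 0, 0, 0, 40, 20, 0, 60, 0, 0, 0, 40, 0, 0, 60, 0, 0, 0, 40, 0, 0, 60, 0, 0, 0, 0, 0, 0, 60]'

```text
t: 6.75
ee_pos: [0.5214, -0.164, 0.31]
orientation: [-180.0, -0.1, -89.6]
contact_force: [-1.0, 0.9, -0.1]
gripper_width: 0.605
```

```bash
python3 - <<'E'
from h import *
a=snap('top','t1.png');b=snap('scene','s2.png'); print(read_state()['ee_pos'])
cv2.imwrite('pics/t1c.png',cv2.resize(a['image'][155:265,150:300],None,fx=5,fy=5,interpolation=cv2.INTER_CUBIC))
cv2.imwrite('pics/s2c.png',cv2.resize(b['image'][120:320,150:400],None,fx=3,fy=3,interpolation=cv2.INTER_CUBIC))
E
```

```text
[ 0.5216169  -0.16070468  0.3099493 ]
```

View pics/t1c.png

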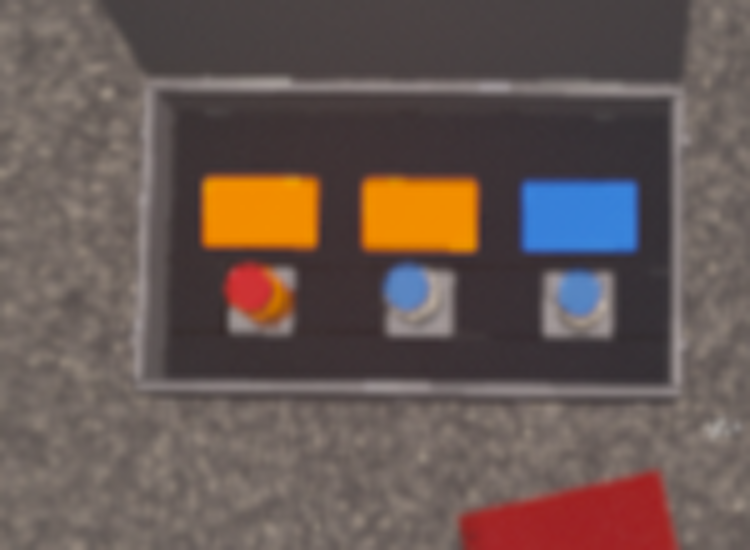

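View pics/s2c.png

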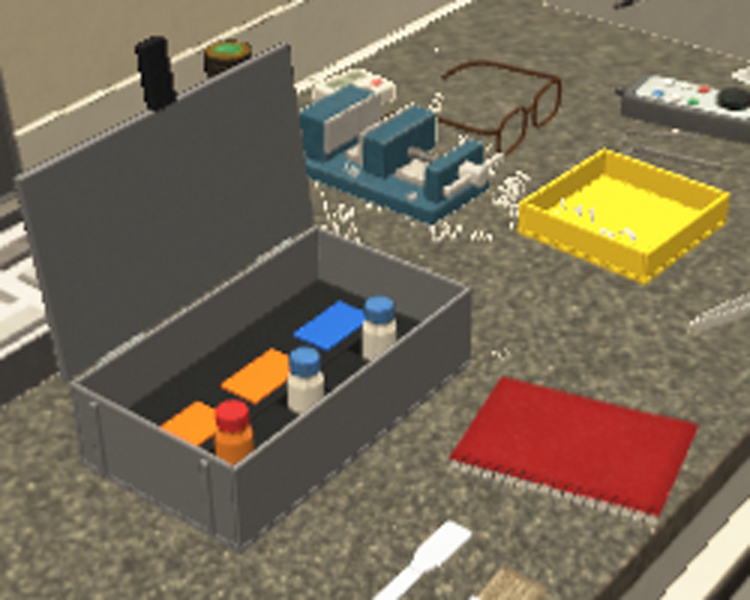

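The orange tabs are at crop (260,212) and (420,214) and the blue tab is at (580,215). The red cap at (250,288) and the right blue cap at (580,293) match their tabs. The middle blue vial at (408,288) stands at an orange tab, so it is the wrong one. The lid stands past upright.

```bash
python3 - <<'E'
from h import *
c=load('t1'); g=lambda u,v:(u/5+150-.4,v/5+155-.4)
for n,u,v,z in [('red',250,288,.062),('mid',408,288,.062),('right',580,293,.062),('well mid',420,303,.004),('tab mid',420,214,.026)]: print(n,pz(c,*g(u,v),z).round(4))
b=load('s2'); g=lambda u,v:(u/3+150-.3,v/3+120-.3)
print('scene mid cap',pz(b,*g(306,355),.062).round(4), 'depth', pd(b,*g(306,365)).round(4))
# lid angle from top depth and scene depth
for u,v in [(60,200),(250,110),(100,330),(290,200),(150,280)]: print(pd(b,*g(u,v)).round(3))
E
```

```text
red [0.5463 0.1582 0.062 ]
mid [0.5481 0.0822 0.062 ]
right [ 0.5477 -0.0007  0.062 ]
well mid [0.5479 0.0816 0.004 ]
tab mid [0.5903 0.0811 0.026 ]
scene mid cap [0.5439 0.0822 0.062 ] depth [0.5386 0.0885 0.0594]
[0.657 0.185 0.194]
[0.659 0.003 0.185]
[0.646 0.176 0.092]
[ 0.649 -0.024  0.101]
[0.648 0.125 0.105]
```

Request:
step_arm --motion '[0, 0, 0, -40.4, -4.5, 0, 60, 0, 0, 0, -40.4, -4.5, 0, 60, 0, 0, 0, -40.4, -4.5, 25, 60, 0, 0, 0, -40.4, -4.5, 25, 60, 0, 0, 0, -40.4, -4.5, 40, 60, 0, 0, 0, -40.5, -4.5, 40, 60, 0, 0, 0, 0, 0, 30, 60, 0, 0, 0, 0, 0, 0, 60]'

```text
t: 7.65
ee_pos: [0.5428, 0.0743, 0.1567]
orientation: [179.6, -0.0, -89.2]
contact_force: [-0.6, 0.4, 0.7]
gripper_width: 0.603
```

Request:
step_arm --motion '[0, 0, 0, 0, 0, 0, 60, 0, 0, 0, 0, 0, 0, 60]'

```text
t: 7.85
ee_pos: [0.5461, 0.0723, 0.1619]
orientation: [-179.8, 0.0, -89.4]
contact_force: [-0.2, -0.6, 0.5]
gripper_width: 0.602
```

Request:
step_arm --motion '[0, 0, 0, -9.7, -1, 25, 60, 0, 0, 0, 0, 0, 25, 60, 0, 0, 0, 0, 0, 20, 60, 0, 0, 0, 0, 0, 0, 60, 0, 0, 0, 0, 0, 0, 60]'

```text
t: 8.35
ee_pos: [0.547, 0.0818, 0.0915]
orientation: [-179.9, 0.0, -89.4]
contact_force: [0.3, -0.6, -0.2]
gripper_width: 0.599
```

Request:
step_arm --motion '[0, 0, 0, 0, 0, 20, 60, 0, 0, 0, 0, 0, 18, 60, 0, 0, 0, 0, 0, 11, 60, 0, 0, 0, 0, 0, 0, 60, 0, 0, 0, 0, 0, 0, 20, 0, 0, 0, 0, 0, 0, 20, 0, 0, 0, 0, 0, 0, 20, 0, 0, 0, 0, 0, 0, 20]' --force 15

```text
t: 9.15
ee_pos: [0.5464, 0.0821, 0.0414]
orientation: [-180.0, 0.0, -89.4]
contact_force: [0.5, -0.4, 0.7]
gripper_width: 0.305
```

Request:
step_arm --motion '[0, 0, 0, 0, 0, 0, 15, 0, 0, 0, 0, 0, 0, 15, 0, 0, 0, 0, 0, 0, 15, 0, 0, 0, 0, 0, 0, 15]'

```text
t: 9.55
ee_pos: [0.5464, 0.0821, 0.0413]
orientation: [-180.0, 0.0, -89.4]
contact_force: [0.0, -0.4, 5.7]
gripper_width: 0.274
```

The jaws stopped at 25.5 mm, which fits the vial body. Now I'll lift it straight up.

Request:
step_arm --motion '[0, 0, 0, 0, 0, -15, 15, 0, 0, 0, 0, 0, -25, 15, 0, 0, 0, 0, 0, -30, 15, 0, 0, 0, 0, 0, -35, 15, 0, 0, 0, 0, 0, -35, 15, 0, 0, 0, 0, 0, 0, 15, 0, 0, 0, 0, 0, 0, 15]'

```text
t: 10.25
ee_pos: [0.5462, 0.0821, 0.1817]
orientation: [-179.9, 0.0, -89.4]
contact_force: [-1.0, -0.1, -0.4]
gripper_width: 0.272
```

Request:
step_arm --motion '[0, 0, 0, 15, 1.6, 0, 15, 0, 0, 0, 31, 3.2, 0, 15, 0, 0, 0, 31, 3.2, 0, 15, 0, 0, 0, 31, 3.2, 0, 15, 0, 0, 0, 31, 3.2, 0, 15, 0, 0, 0, 31, 3.2, 0, 15, 0, 0, 0, 31, 3.2, 0, 15, 0, 0, 0, 31, 3.2, 0, 15]'

```text
t: 11.05
ee_pos: [0.5233, -0.152, 0.1796]
orientation: [179.9, 0.0, -89.4]
contact_force: [-0.4, 0.3, -0.7]
gripper_width: 0.273
```

Request:
step_arm --motion '[0, 0, 0, 31, 3.2, 0, 15, 0, 0, 0, 31, 3.2, 0, 15, 0, 0, 0, 31, 3.2, 0, 15, 0, 0, 0, 31, 3.2, 0, 15, 0, 0, 0, 18, 1.6, 0, 15, 0, 0, 0, 0, 0, 0, 15, 0, 0, 0, 0, 0, 0, 15, 0, 0, 0, 0, 0, 0, 15]'

```text
t: 11.85
ee_pos: [0.5118, -0.2912, 0.1806]
orientation: [180.0, 0.0, -89.3]
contact_force: [0.2, -0.7, 0.4]
gripper_width: 0.275
```

```bash
python3 - <<'E'
from h import *
b=snap('scene','s3.png'); s=read_state(); print(s['ee_pos'],s['gripper_width'])
cv2.imwrite('pics/s3c.png',cv2.resize(b['image'][60:300,150:420],None,fx=2.5,fy=2.5,interpolation=cv2.INTER_CUBIC))
E
```

```text
[ 0.51191823 -0.29121371  0.18081398] 0.276713870879597
```

View pics/s3c.png

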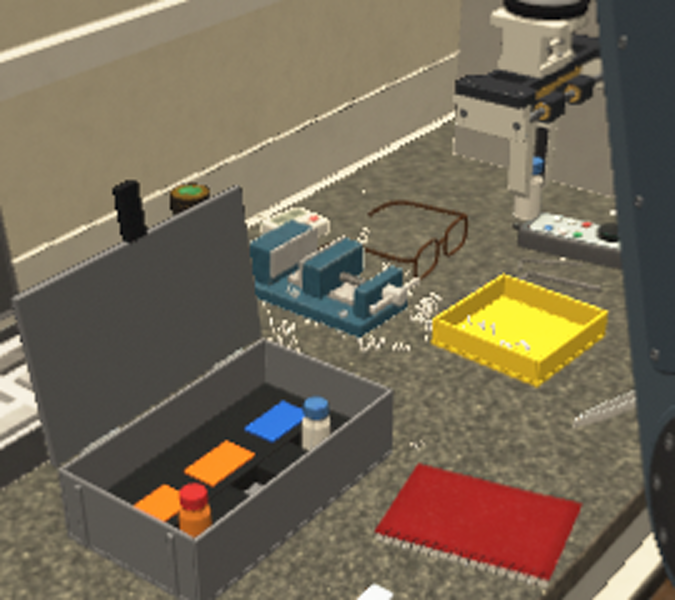

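The vial is upright in the gripper at about (535,175), and both correct vials are still in place. The gripper only looks beyond the tray because of its height. I'll lower it now.

Request:
step_arm --motion '[0, 0, 0, 0, 0, 30, 15, 0, 0, 0, 0, 0, 35, 15, 0, 0, 0, 0, 0, 30, 15, 0, 0, 0, 0, 0, 20, 15, 0, 0, 0, 0, 0, 12, 15, 0, 0, 0, 0, 0, 6, 15, 0, 0, 0, 0, 0, 0, 15, 0, 0, 0, 0, 0, 0, 15]'

```text
t: 12.7
ee_pos: [0.5124, -0.2924, 0.0489]
orientation: [-179.9, -0.0, -89.4]
contact_force: [0.0, 0.5, -0.1]
gripper_width: 0.273
```

Request:
step_arm --motion '[0, 0, 0, 0, 0, 3, 15, 0, 0, 0, 0, 0, 2.5, 15, 0, 0, 0, 0, 0, 1.5, 15, 0, 0, 0, 0, 0, 0, 15, 0, 0, 0, 0, 0, 0, 15]'

```text
t: 13.2
ee_pos: [0.512, -0.2924, 0.0413]
orientation: [-180.0, -0.0, -89.4]
contact_force: [-1.2, 0.5, 3.6]
gripper_width: 0.277
```

Light contact with the tray floor (3.6 N) at the same height as in the well. Releasing.

Request:
step_arm --motion '[0, 0, 0, 0, 0, 0, 40, 0, 0, 0, 0, 0, 0, 55, 0, 0, 0, 0, 0, 0, 55, 0, 0, 0, 0, 0, 0, 55, 0, 0, 0, 0, 0, -20, 55, 0, 0, 0, 0, 0, -40, 55, 0, 0, 0, 0, 0, -40, 55, 0, 0, 0, 0, 0, -40, 55]'

```text
t: 14.0
ee_pos: [0.5116, -0.2921, 0.1824]
orientation: [180.0, 0.0, -89.4]
contact_force: [0.9, -0.1, -0.7]
gripper_width: 0.549
```

Request:
step_arm --motion '[0, 0, 0, 0, 35, -20, 55, 0, 0, 0, 0, 35, 0, 55, 0, 0, 0, 0, 35, 0, 55, 0, 0, 0, 0, 35, 0, 55, 0, 0, 0, 0, 20, 0, 55, 0, 0, 0, 0, 0, 0, 55, 0, 0, 0, 0, 0, 0, 55]'

```text
t: 14.7
ee_pos: [0.3523, -0.2943, 0.2012]
orientation: [-180.0, -0.0, -89.4]
contact_force: [-0.3, -0.1, 0.9]
gripper_width: 0.547
```

```bash
python3 - <<'E'
from h import *
a=snap('top','t2.png');b=snap('scene','s4.png'); s=read_state(); print(s['ee_pos'],s['contact_force'])
t=a['image'][150:290,160:430]; s=b['image'][120:320,150:420]
cv2.imwrite('pics/fin.png',np.vstack([cv2.resize(t,(540,280)),cv2.resize(s,(540,320))]))
E
```

```text
[ 0.35270055 -0.29413879  0.20098506] [-0.59653786  0.28338841 -0.00938094]
```

View pics/fin.png

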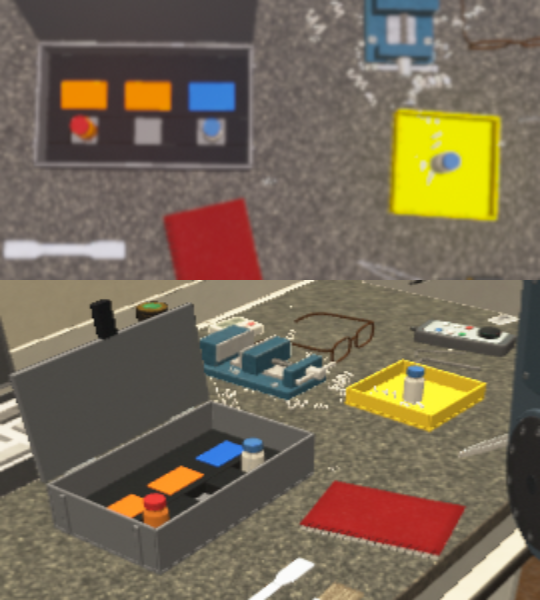

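The vial stands upright near the tray centre (top view (447,160)), the other two are in their wells, and the lid is open. The arm is clear of everything.

```bash
python3 -c "
from workcell import *
print(job_done())"
```

```text
the job is handed in; nothing more can be done
None
```

The job is done and handed in at about 15 s of the 51 s allowed; the hand-in reports no verdict.

- **Lid:** I led it open by its pull to about 1.7 rad. A rough depth check gave about 1.68 rad, against the 1.5 rad needed.
- **Wrong vial:** It was the blue-capped vial in the middle well, at an orange tab. I moved it to the centre of the yellow tray and released it once the wrist force showed light contact (3.6 N), at the same height as in its well.
- **Last checks:** The final pictures show that vial upright in the tray, the other two vials upright in their wells, the lid open and the arm clear of everything. The wrist force read below 1 N. I judged uprightness and the other vials' positions by eye, not by measurement.
- **Disagreements:** The two cameras differed by about 4 mm in x on the cap of the middle vial, and one long move stopped about 10 mm short in y. I corrected that before the grasp, and neither affected the result.

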